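Set the jar mill's idler roller in for the small jar

TASK

This jar mill is still set wide for the big jars, so the small jar would drop between its rollers. Lift the loose roller straight up out of its outermost pair of open slots, keeping it level so that both ends come free together, and lower it (do not drop it) into the innermost pair of slots, the pair next to the drive roller, so that both ends are fully down in their slots. Let go of it, and leave the jar, the flask and the beaker where they stand.

Things in the scene. Friction and masses are not known exactly. Their poses are not given: they have to be found in the camera images.
- mill: Fixed jar mill, 240 x 480 mm. Origin on the bench (z = 0) under the middle of the innermost slots; x from the drive roller to the outer slots, y along the rollers, away from the blue drive housing (y -292 to -188, x -123 to 113, top 152 mm), z up. Grey base, top at z = 41. Drive roller: black rubber, diameter 32, length 300, axis at x = -80, z = 95, stays in place.
- outer_seat (a point): Fixed point of the mill at x = 70, y = 0, z = 95 mm in its frame, half-way between the two outermost slots, where the loose roller's centre starts. The slots are in two white bearing blocks 12 mm thick, at y = -162 and +162 (inner faces at 156), x from -112 to 100, tops at z = 115 mm. Each block has three open-topped U slots at x = 0, 35 and 70 mm.
- inner_seat (a point): Fixed point of the mill at x = 0, y = 0, z = 95 mm in its frame, half-way between the two innermost slots: where the roller's centre lies once fully seated there (end play 6 mm each way). Axes as the mill's. All slots: 16 mm wide, 26 mm deep, rounded floor at z = 89, mouth flared to 26 mm over the top 10 mm. A shaft end fully down has its axis at z = 95.
- idler_mid (a point): Centre (on the axis, half-way along) of the loose idler roller: black rubber cylinder, diameter 32, length 300 mm, with bare steel shaft ends of diameter 12 sticking out 30 mm at each end (360 mm over all); about 0.5 to 0.8 kg, balanced here. Its y axis runs along the roller, away from the drive housing; the roller may turn about it. It starts lying in the outermost slots.
- idler_end_drive (a point): Point on the idler roller's axis, in the shaft end towards the blue drive housing, 162 mm from the roller's centre (where the bearing block carries it).
- idler_end_free (a point): The same point in the other shaft end, 162 mm from the roller's centre.
- jar: Small white milling jar with a blue lid, standing; diameter 66, height 106 mm; origin at the centre of its foot. It, the flask and the beaker stand on the bench by the mill, in any order of places: beyond its outer side, or off its end away from the drive housing. Leave alone.
- flask: Conical glass flask with amber contents, standing; foot diameter 74, height 103 mm; origin at the centre of its foot. Leave alone.
- beaker: Steel beaker, standing, open at the top; diameter 67, height 75 mm; origin at the centre of its foot. Leave alone.

How it is judged (in metres and radians):
On the way:
1. both ends of the loose roller are lifted clear above the bearing blocks, roller level (within about 7 degrees) and along the mill (within about 17) (z of each of idler_end_drive, idler_end_free in the frame of mill above 0.122 m and angle between idler_mid's own y axis and vertical between 1.45 and 1.69 rad and angle between the y axis of idler_mid and the y axis of mill, either way round below 0.3 rad), for 0.1 s.
At the end, for the whole second after the job is handed in: Both shaft ends of the loose roller lie in the innermost pair of slots: their axis within 4 mm of the slots' middle across the mill and 90 to 100 mm above the bench (fully down is 95), the roller released and at rest (under 20 mm/s) (x of idler_end_drive in the frame of mill between -0.004 and 0.004 m and z of idler_end_drive in the frame of mill between 0.09 and 0.1 m and x of idler_end_free in the frame of mill between -0.004 and 0.004 m and z of idler_end_free in the frame of mill between 0.09 and 0.1 m and linear speed of idler below 0.02 m/s); the robot touches nothing.
It fails at once if one end of the roller comes out above its bearing block while the other still lies at the bottom of its slot ((z of idler_end_drive in the frame of mill above 0.125 m and z of idler_end_free in the frame of mill below 0.1 m) or (z of idler_end_free in the frame of mill above 0.125 m and z of idler_end_drive in the frame of mill below 0.1 m)).
It fails at once if the roller is dropped (falls free of the fingers at more than 0.4 m/s, about 8 mm of fall) (linear speed of idler above 0.4 m/s and contact force between the fingers and idler below 0.05 N).
It fails at once if the jar, the flask or the beaker is moved by more than 25 mm or tipped by more than 17 degrees (distance of any of jar, flask, beaker from where it was at the start of the episode above 0.025 m or angle between any of jar, flask, beaker's own z axis and vertical above 0.3 rad).
It also fails if it takes over 37 s, if anything falls off the work surface, if the arm or the gripper's body presses on something with over 40 N, if the wrist force passes 120 N, or if a joint passes its speed limit or range.

ROBOT

A 6-joint arm with a two-finger parallel gripper is mounted at the origin on the work surface. World frame = base frame: x ahead of the robot, y to its left, z up, the work surface at z = 0. Lengths are in mm, angles in rad, forces in N, time in s.
With the tool pointing down it reaches from about 350 to 975 mm from the base axis. Payload 7.1 kg.
Tool frame: the origin (TCP) lies at the very end of the fingers, on their centre line; the grasp point (between the pads) lies 19 mm behind it (ctrl.tcp_to_grasp is the distance from the TCP to the grasp point, in mm); z points along the fingers, x is the direction in which the jaws open and shut, and the axes are right-handed (so a half turn about z gives the same grasp; the last joint's range is limited). The gripper opens to 88 mm and grips with 3 to 60 N. Pads are 20 mm wide; open, the fingers measure 115 mm over their backs; the gripper's body (75 mm by 178 mm) begins 61 mm behind the grasp point.
Start: joints at [-1.256, 0.423, 1.63, -0, 1.089, -0.019], TCP at [204.789, -590.48, 222.675] pointing down, gripper open.
Joint ranges: [-3, 3], [-0.9, 2.11], [0.09, 2.58], [-1.31, 4.45], [0.11, 2.69], [-2.54, 2.54]. Speed limits (rad/s): [2.39, 2.39, 3.01, 3.14, 3.14, 3.14].

INTERFACE

Orientations are given as a rotation vector (axis times angle).
In Python, from workcell import get_obs, viewer, ctrl, masks_of gives the robot as it stands. The module is installed in compiled form; this text tells all that it offers.
- The arm moves only by the shell command python3 -m inch 'ROWS'. ROWS is JSON, a list of rows, each an object of numbers: "tx", "ty", "tz": the shift along the tool's x, y, z in cm; "ax", "ay", "az": the turn, a rotation vector about the tool's x, y, z in degrees; "jaw": the opening, from 0 (shut) to 1 (fully open). In form: [{"tx": .., "ty": .., "tz": .., "ax": .., "ay": .., "az": .., "jaw": ..}, ...]. A call has 1 to 12 rows; each row shifts and turns the commanded pose from where the row before left it, along the tool's axes as they then stand; what a row does not reach is not made up. A row lasts 1/8 s, in which the tool goes at most 62.5 mm and 10.7 degrees, less where a joint would pass 70% of its speed; a pose out of reach is approached as far as the arm can. A call is refused whole if a number of a shift passes 6.25 or a number of a turn 10.7, either way. A call with a gripper value outside its range is refused whole. The fingers move at their own pace and stop on an object; the grip force is fixed at half the most. Time passes only in rows, so rows that do not move let the fingers close. It gives the time, the measured TCP pose, the force and the opening at its end, in the units of the state.
- get_obs(): the state, without advancing time (a new reading comes with each control period).
- viewer.get_image(name): name is "scene" or "top"; returns (picture, depth): 420x560x3 uint8, red, green, blue; 420x560 float32, mm along the optical axis (not along the pixel's ray), 0 where there is no reading.
- viewer.get_calibration(name): a dict with "fx", "fy", "cx", "cy" (pixels), "rvec" (rotation vector, rad) and "tvec" (3), from world to camera coordinates, as OpenCV has them. Camera axes: x right, y down, z forward; pixel columns grow to the right and rows downward; lengths in mm; the calibration is good to about 2 mm. A picture is of the moment at which its call begins. get_calibration takes no time and is no camera call.
- ctrl.close_job(): hands the job in, once; it reports no verdict.
Trained networks look in the newest picture that a camera, given by its name, has taken for a name from the list of things; names that differ only in an ending like _2 or _b are one class to them, and where a whole thing is asked for, a point or a joint stands for the part that bears it (a point fixed in the world has none). Each returns a list of dicts, best first, with "score" (0 to 1); they miss things now and then, are a little off and sometimes report something else, mostly with a low value. They report only what shows in the picture. A call takes as long as a camera call.
- masks_of(camera, thing): "pixels" (420x560 bool, what is visible of it) and "location" ([column, row] in pixels, amid what is visible of it).
The state is a dict: "t": time; "qpos": joint angles; "qvel": joint speeds; "joint_torque": joint torques, N m; "ee_pos": TCP position; "orientation": TCP orientation; "ft_force": force on the tool from outside, world axes, zero at the start; "moment": the same for the moment, N m; "width": finger opening in mm.
Only numpy, scipy, OpenCV 4.12 (cv2) and the standard library are available. Lean on these libraries where they do the work, as an engineer would, in place of code of your own. Each camera call takes 0.05 s, during which the arm holds its last target. There are 200 camera calls.

## Working session

There is one attempt and no reset: what is moved stays moved. The work goes in short steps, Python scripts to look and compute and a shell command to move; the robot and the scene stay as the last step left them, time stands still between calls to the robot, and variables do not carry over. Pictures are saved under pics/ and viewed, about 8 in all and at most 12, crops included, and the job is handed in when it is done.

```bash
mkdir -p pics; cat > h.py <<'E'
import numpy as np, cv2
from workcell import get_obs, viewer, ctrl, masks_of
def cal(n):
    c=viewer.get_calibration(n); K=np.array([[c['fx'],0,c['cx']],[0,c['fy'],c['cy']],[0,0,1.]])
    return K,cv2.Rodrigues(np.array(c['rvec'],float))[0],np.array(c['tvec'],float).ravel()
def pts(n,d,m=None):
    K,R,t=cal(n); m=(d>0) if m is None else m&(d>0)
    v,u=np.nonzero(m); z=d[v,u]
    P=np.c_[(u-K[0,2])/K[0,0]*z,(v-K[1,2])/K[1,1]*z,z]
    return (P-t)@R
def proj(n,P):
    K,R,t=cal(n); q=(np.atleast_2d(P)@R.T+t)@K.T; return q[:,:2]/q[:,2:]
E
python3 - <<'E'
from h import *
np.set_printoptions(precision=1,suppress=True)
for n in('scene','top'):
    im,d=viewer.get_image(n); cv2.imwrite(f'pics/{n}0.png',im[:,:,::-1])
    for th in('mill','idler_mid','jar','flask','beaker'):
        for r in masks_of(n,th)[:2]:
            P=pts(n,d,r['pixels']); print(n,th,round(r['score'],2),r['location'],r['pixels'].sum(),np.median(P,0),np.percentile(P,2,axis=0),np.percentile(P,98,axis=0))
            if n=='top' and th=='idler_mid':
                q=P[P[:,2]>np.percentile(P[:,2],50)]; print('dir',np.linalg.svd(q[:,:2]-q[:,:2].mean(0))[2][0],q.mean(0))
    np.savez(f'{n}0.npz',im=im,d=d)
o=get_obs(); print(o)
E
```

```text
scene mill 0.89 [179.5, 256.0] 20494 [ 534.3 -148.2   56.7] [ 400.  -320.2   18.2] [664.1 135.3 153.7]
scene mill 0.4 [230.6, 252.5] 2215 [613.8 -57.7 106.8] [ 575.3 -204.1   40.2] [646.9 110.5 112.3]
scene idler_mid 0.78 [231.0, 253.4] 1987 [614.6 -59.2 107.4] [ 582.3 -197.6   89.6] [646.2  97.6 112.3]
scene jar 0.63 [305.1, 180.7] 922 [568.  231.7  80.4] [531.5 216.4   6. ] [588.  270.6 107.7]
scene jar 0.27 [233.3, 254.9] 1905 [615.6 -57.9 107.5] [ 583.8 -198.6   93.5] [646.3 103.5 112.3]
scene flask 0.73 [312.6, 279.1] 826 [754.   42.2  46.2] [725.7  21.8   6.8] [776.7  70.4 104.3]
scene beaker 0.84 [242.4, 309.6] 1051 [ 694.1 -119.6   39.3] [ 672.5 -152.8    3.1] [732.  -93.6  75.7]
top mill 0.86 [376.8, 269.1] 25791 [ 510.4 -121.1   78.9] [ 390.8 -305.2   36.7] [647.2 146.5 153.9]
top jar 0.64 [201.2, 243.0] 998 [550.4 244.2 104.9] [522.2 218.4   9.2] [580.3 278.5 109.1]
top flask 0.64 [295.6, 161.8] 842 [730.6  58.5  47.8] [709.4  24.7   9.2] [760.7  88.  104.8]
top beaker 0.63 [379.3, 176.9] 991 [ 705.5 -125.5   32.6] [ 669.4 -150.1    0.8] [729.3 -90.3  76.3]
{'t': 0.6, 'qpos': array([-1.3,  0.4,  1.6,  0. ,  1.1, -0. ]), 'qvel': array([-0.,  0., -0.,  0., -0., -0.]), 'joint_torque': array([  0. , -54.4, -27.4,   0.1,   0. ,  -0. ]), 'ee_pos': array([ 204.8, -590.5,  222.7]), 'orientation': array([ 2.6, -1.8,  0. ]), 'ft_force': array([0.1, 1.1, 0.5]), 'moment': array([-0., -0., -0.]), 'width': 87.87809492484018}
```

View pictures.

View pics/scene0.png

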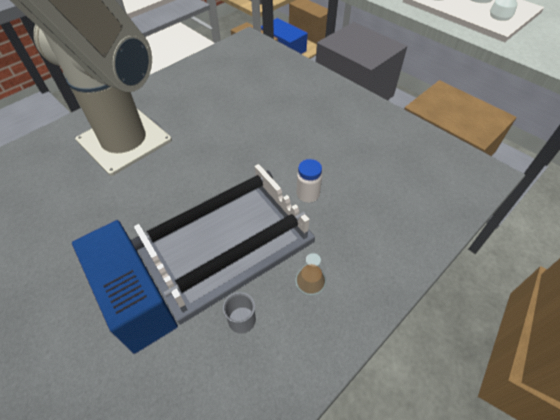

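View pics/top0.png

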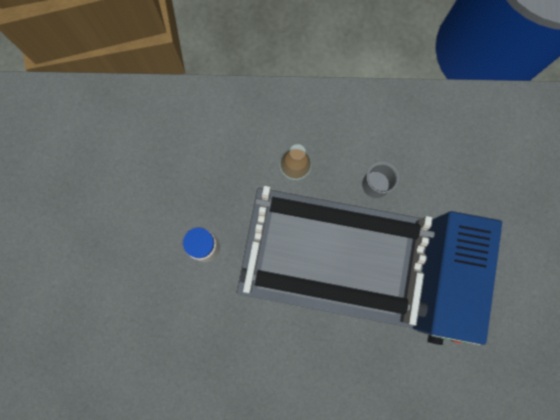

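```bash
python3 - <<'E'
from h import *
from scipy.spatial.transform import Rotation as Ro
np.set_printoptions(precision=3,suppress=True)
for n in('top','scene'):
    f=np.load(n+'0.npz'); im,d=f['im'],f['d']
    hsv=cv2.cvtColor(im,cv2.COLOR_RGB2HSV).astype(int); P=pts(n,d,np.ones_like(d,bool)); c=hsv[d>0]
    inb=(P[:,0]>340)&(P[:,0]<680)&(P[:,1]>-360)&(P[:,1]<190)
    blk=inb&(c[:,2]<75)&(P[:,2]>104)&(P[:,2]<116)
    wht=inb&(c[:,2]>170)&(c[:,1]<50)&(P[:,2]>111)&(P[:,2]<119)
    print(n,blk.sum(),wht.sum())
    # rollers: split by k-means, fit crest line
    Q=P[blk].astype(np.float32)
    ang=np.linspace(-.6,.6,241)
    for name,S in(('blk',Q),('wht',P[wht])):
        if len(S)<20: continue
        if name=='blk':
            # direction: sharpest projection histogram
            a=max(ang,key=lambda a:np.sum(np.histogram(S[:,:2]@[np.cos(a),np.sin(a)],bins=np.arange(200,900,4))[0]**2.))
            print('yaw',a)
        R=np.array([[np.cos(a),np.sin(a)],[-np.sin(a),np.cos(a)]]); L=S[:,:2]@R.T
        if name=='blk':
            mid=(L[:,0].min()+L[:,0].max())/2
            for s in(L[:,0]<mid,L[:,0]>=mid):
                l=L[s]; p=np.polyfit(l[:,1],l[:,0],1); print('roller x',np.median(l[:,0]),'pct',np.percentile(l[:,0],[3,97]),'slope',p[0],'y',np.percentile(l[:,1],[1,99]),'n',s.sum(),'z',np.percentile(S[s][:,2],98))
        else:
            mid=(L[:,1].min()+L[:,1].max())/2
            for s in(L[:,1]<mid,L[:,1]>=mid): l=L[s]; print('block y',np.percentile(l[:,1],[3,50,97]),'x',np.percentile(l[:,0],[1,99]),s.sum(),np.polyfit(l[:,0],l[:,1],1)[0])
E
```

```text
top 4124 800
yaw -0.16499999999999998
roller x 458.9284955623997 pct [446.254 472.16 ] slope -0.009294022074899683 y [-125.148  237.08 ] n 2176 z 113.37927
roller x 607.4493352288298 pct [590.843 620.819] slope 0.024676026915911278 y [-125.618  207.424] n 1948 z 113.64169
block y [-104.237  -98.912  -93.828] x [428.152 635.839] 398 -0.002754241338094748
block y [219.482 224.789 230.131] x [428.86  637.363] 402 -0.0039376303395825445
scene 2385 559
yaw -0.16999999999999998
roller x 464.77843003289405 pct [451.79  473.648] slope -0.006687692667095218 y [-120.697  209.828] n 1049 z 112.74278
roller x 613.441371085566 pct [600.23  623.334] slope -0.004853015421202334 y [-84.358 208.671] n 1336 z 112.51609
block y [-102.464  -96.999  -91.42 ] x [429.541 638.083] 323 0.0014807984064607771
block y [220.667 226.462 232.853] x [429.012 637.97 ] 236 0.0011023231246230128
```

The scene shows the mill, with the idler in its outer slots from about (180,285) to (300,222) and the jar, flask and beaker clear of it. The top view agrees: the idler runs (272,205)-(418,230). Both cameras put the mill at about (542,-27), yaw -0.168. Next I compute the approach.

```bash
cat > go.py <<'E'
# usage: go.py millx milly tcpz : remaining motion in tool axes (cm, deg)
import sys
from h import *
from scipy.spatial.transform import Rotation as Ro
np.set_printoptions(precision=3,suppress=True)
O=np.array([542.2,-26.8,0]); A=-0.1685
def W(p): c,s=np.cos(A),np.sin(A); return O+np.array([[c,-s,0],[s,c,0],[0,0,1]])@p
if __name__=='__main__':
    o=get_obs(); R=Ro.from_rotvec(o['orientation']); T=W(np.array([float(v) for v in sys.argv[1:4]]))
    best=None
    for s in(1,-1):
        x=s*np.array([np.cos(A),np.sin(A),0]); z=np.array([0,0,-1.]); G=Ro.from_matrix(np.c_[x,np.cross(z,x),z])
        r=(R.inv()*G).as_rotvec(degrees=True)
        if best is None or np.linalg.norm(r)<np.linalg.norm(best): best=r
    d=T-o['ee_pos']
    print('t',o['t'],'tcp',o['ee_pos'],'target',T,'q',o['qpos'],'w',o['width'],'F',o['ft_force'])
    print('shift cm in tool now',R.inv().apply(d)/10,'turn',best,'; x,z axes',R.as_matrix()[:,0],R.as_matrix()[:,2])
E
python3 go.py 70 0 200
```

```text
t 0.6 tcp [ 204.809 -590.483  222.685] target [611.209 -38.539 200.   ] q [-1.256  0.423  1.63   0.     1.089 -0.019] w 87.87809492484018 F [0.074 1.145 0.522]
shift cm in tool now [-38.832 -56.481   2.267] turn [  0.001  -0.002 -61.219] ; x,z axes [ 0.328 -0.945  0.   ] [ 0. -0. -1.]
```

```bash
python3 -m inch '[{"tx":-3.24,"ty":-4.71,"jaw":0.8},{"tx":-3.24,"ty":-4.71,"jaw":0.8},{"tx":-3.24,"ty":-4.71,"jaw":0.8},{"tx":-3.24,"ty":-4.71,"jaw":0.8},{"tx":-3.24,"ty":-4.71,"jaw":0.8},{"tx":-3.24,"ty":-4.71,"jaw":0.8},{"tx":-3.24,"ty":-4.71,"jaw":0.8},{"tx":-3.24,"ty":-4.71,"jaw":0.8},{"tx":-3.24,"ty":-4.71,"jaw":0.8},{"tx":-3.24,"ty":-4.71,"jaw":0.8},{"tx":-3.24,"ty":-4.71,"jaw":0.8},{"tx":-3.24,"ty":-4.71,"jaw":0.8}]' | tail -c 600; python3 -m inch '[{"az":-10.2},{"az":-10.2},{"az":-10.2},{"az":-10.2},{"az":-10.2},{"az":-10.2},{"jaw":0.8}]' | tail -c 600;  python3 go.py 70 0 200
```

```text
t 0.6 tcp [ 204.809 -590.483  222.685] target [611.209 -38.539 200.   ] q [-1.256  0.423  1.63   0.     1.089 -0.019] w 87.87809492484018 F [0.074 1.145 0.522]
shift cm in tool now [-38.832 -56.481   2.267] turn [  0.001  -0.002 -61.219] ; x,z axes [ 0.328 -0.945  0.   ] [ 0. -0. -1.]$[0]: bad value
$[0]: bad value
```

```bash
python3 -m inch '[{"tx":-3.24,"ty":-4.71,"tz":0,"ax":0,"ay":0,"az":0,"jaw":0.8},{"tx":-3.24,"ty":-4.71,"tz":0,"ax":0,"ay":0,"az":0,"jaw":0.8},{"tx":-3.24,"ty":-4.71,"tz":0,"ax":0,"ay":0,"az":0,"jaw":0.8},{"tx":-3.24,"ty":-4.71,"tz":0,"ax":0,"ay":0,"az":0,"jaw":0.8},{"tx":-3.24,"ty":-4.71,"tz":0,"ax":0,"ay":0,"az":0,"jaw":0.8},{"tx":-3.24,"ty":-4.71,"tz":0,"ax":0,"ay":0,"az":0,"jaw":0.8},{"tx":-3.24,"ty":-4.71,"tz":0,"ax":0,"ay":0,"az":0,"jaw":0.8},{"tx":-3.24,"ty":-4.71,"tz":0,"ax":0,"ay":0,"az":0,"jaw":0.8},{"tx":-3.24,"ty":-4.71,"tz":0,"ax":0,"ay":0,"az":0,"jaw":0.8},{"tx":-3.24,"ty":-4.71,"tz":0,"ax":0,"ay":0,"az":0,"jaw":0.8},{"tx":-3.24,"ty":-4.71,"tz":0,"ax":0,"ay":0,"az":0,"jaw":0.8},{"tx":-3.24,"ty":-4.71,"tz":0,"ax":0,"ay":0,"az":0,"jaw":0.8}]' ;  python3 go.py 70 0 200
```

```text
t: 2.1
ee_pos: [612.4, -36.2, 222.9]
orientation: [-2.56, 1.821, -0.001]
ft_force: [0.2, 0.3, 0.1]
width: 70.0
t 2.1 tcp [612.441 -36.237 222.864] target [611.209 -38.539 200.   ] q [-0.078  0.406  1.656 -0.     1.079  1.158] w 69.95169041385316 F [0.16  0.314 0.11 ]
shift cm in tool now [0.176 0.193 2.286] turn [ -0.011  -0.026 -61.208] ; x,z axes [ 0.328 -0.945  0.   ] [ 0. -0. -1.]
```

```bash
python3 -m inch '[{"tx":0,"ty":0,"tz":0,"ax":0,"ay":0,"az":-10.2,"jaw":0.8},{"tx":0,"ty":0,"tz":0,"ax":0,"ay":0,"az":-10.2,"jaw":0.8},{"tx":0,"ty":0,"tz":0,"ax":0,"ay":0,"az":-10.2,"jaw":0.8},{"tx":0,"ty":0,"tz":0,"ax":0,"ay":0,"az":-10.2,"jaw":0.8},{"tx":0,"ty":0,"tz":0,"ax":0,"ay":0,"az":-10.2,"jaw":0.8},{"tx":0,"ty":0,"tz":0,"ax":0,"ay":0,"az":-10.2,"jaw":0.8},{"tx":0,"ty":0,"tz":0,"ax":0,"ay":0,"az":0,"jaw":0.8}]' ;  python3 go.py 70 0 77
python3 - <<'E'
from h import *
from go import W
for n in('top','scene'):
    im,d=viewer.get_image(n); im=im[:,:,::-1].copy()
    for p in [(70,-180,95),(70,180,95),(0,-162,95),(0,162,95),(-80,-150,95),(-80,150,95),(70,0,111)]:
        u=proj(n,W(np.array(p,float)))[0]; cv2.circle(im,tuple(int(round(v)) for v in u),2,(0,255,0),1)
    cv2.imwrite(f'pics/{n}1.png',cv2.resize(im[170:340,220:460] if n=='top' else im[150:350,60:340],None,fx=2.8,fy=2.8,interpolation=cv2.INTER_CUBIC))
E
```

```text
t: 2.98
ee_pos: [611.4, -37.9, 222.7]
orientation: [-3.13, 0.267, 0.0]
ft_force: [0.2, -0.4, 0.3]
width: 70.5
t 2.975 tcp [611.393 -37.94  222.67 ] target [611.209 -38.539  77.   ] q [-0.081  0.405  1.658  0.     1.078  0.089] w 70.5290170515813 F [ 0.245 -0.422  0.295]
shift cm in tool now [-0.007  0.063 14.567] turn [-0.001  0.003 -0.109] ; x,z axes [ 0.986 -0.17  -0.   ] [-0.  0. -1.]
```

View pics/scene1.png

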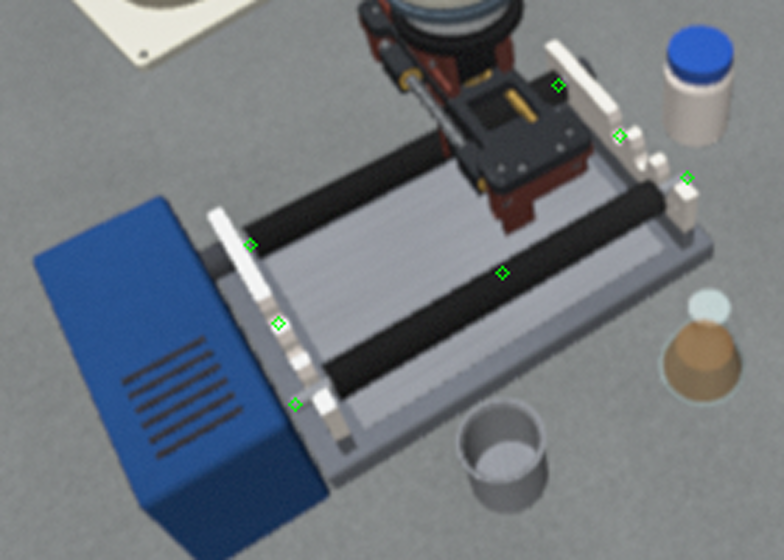

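View pics/top1.png

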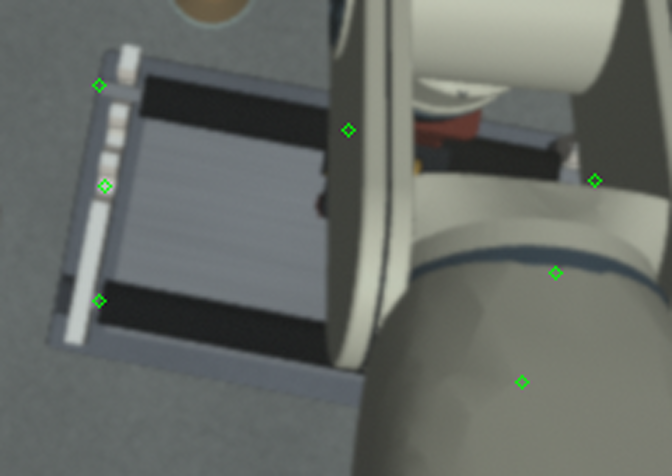

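The overlay matches the idler crest and the slots in the scene picture: the crest dot is at (503,272), with the gripper above the roller. I'll descend and grip.

```bash
python3 -m inch '[{"tx":0,"ty":0.06,"tz":3,"ax":0,"ay":0,"az":-0.1,"jaw":0.8},{"tx":0,"ty":0,"tz":3.5,"ax":0,"ay":0,"az":0,"jaw":0.8},{"tx":0,"ty":0,"tz":3,"ax":0,"ay":0,"az":0,"jaw":0.8},{"tx":0,"ty":0,"tz":2.5,"ax":0,"ay":0,"az":0,"jaw":0.8},{"tx":0,"ty":0,"tz":1.5,"ax":0,"ay":0,"az":0,"jaw":0.8},{"tx":0,"ty":0,"tz":1.1,"ax":0,"ay":0,"az":0,"jaw":0.8},{"tx":0,"ty":0,"tz":0,"ax":0,"ay":0,"az":0,"jaw":0.8}]' ;  python3 go.py 70 0 76
```

```text
t: 3.95
ee_pos: [611.2, -38.5, 76.3]
orientation: [-3.131, 0.263, 0.001]
ft_force: [0.0, -0.1, -0.2]
width: 70.1
t 3.95 tcp [611.155 -38.541  76.331] target [611.209 -38.539  76.   ] q [-0.082  0.597  1.739  0.     0.806  0.085] w 70.13171776569402 F [ 0.014 -0.112 -0.197]
shift cm in tool now [ 0.005 -0.001  0.033] turn [0.003 0.04  0.045] ; x,z axes [ 0.986 -0.167 -0.001] [-0.001  0.    -1.   ]
```

```bash
python3 -m inch '[{"tx":0,"ty":0,"tz":0,"ax":0,"ay":0,"az":0,"jaw":0.45},{"tx":0,"ty":0,"tz":0,"ax":0,"ay":0,"az":0,"jaw":0.45},{"tx":0,"ty":0,"tz":0,"ax":0,"ay":0,"az":0,"jaw":0.2},{"tx":0,"ty":0,"tz":0,"ax":0,"ay":0,"az":0,"jaw":0.2},{"tx":0,"ty":0,"tz":0,"ax":0,"ay":0,"az":0,"jaw":0.2},{"tx":0,"ty":0,"tz":0,"ax":0,"ay":0,"az":0,"jaw":0.2}]' ;  python3 go.py 70 0 76
```

```text
t: 4.7
ee_pos: [611.4, -38.5, 76.9]
orientation: [-3.131, 0.262, -0.0]
ft_force: [-0.7, -0.2, 1.7]
width: 31.4
t 4.7 tcp [611.407 -38.535  76.894] target [611.209 -38.539  76.   ] q [-0.082  0.596  1.739  0.     0.806  0.085] w 31.389036188751405 F [-0.675 -0.226  1.651]
shift cm in tool now [-0.02   0.004  0.089] turn [-0.002 -0.011  0.079] ; x,z axes [ 0.986 -0.166  0.   ] [ 0. -0. -1.]
```

```bash
python3 -m inch '[{"tx":0,"ty":0,"tz":-0.5,"ax":0,"ay":0,"az":0,"jaw":0.2},{"tx":0,"ty":0,"tz":-0.7,"ax":0,"ay":0,"az":0,"jaw":0.2},{"tx":0,"ty":0,"tz":-0.6,"ax":0,"ay":0,"az":0,"jaw":0.2},{"tx":0,"ty":0,"tz":0,"ax":0,"ay":0,"az":0,"jaw":0.2}]' ;  python3 go.py 70 0 94
cat > meas.py <<'E'
from h import *
from go import W,O,A
import sys
np.set_printoptions(precision=1,suppress=True)
n='scene'; im,d=viewer.get_image(n); cv2.imwrite('pics/'+sys.argv[1]+'.png',cv2.resize(im[150:350,60:340,::-1],None,fx=2.8,fy=2.8,interpolation=cv2.INTER_CUBIC))
r=masks_of(n,'idler_mid')
c,s=np.cos(A),np.sin(A); M=np.array([[c,s,0],[-s,c,0],[0,0,1]])
for q in r[:1]:
    P=(pts(n,d,q['pixels'])-O)@M.T
    print('score',q['score'])
    for lo in range(-150,150,30):
        S=P[(P[:,1]>=lo)&(P[:,1]<lo+30)]
        if len(S)>8:
            top=S[S[:,2]>np.percentile(S[:,2],70)]; print(lo+15,len(S),'crest x,z',np.median(top[:,0]),np.percentile(S[:,2],95),'xmax',np.percentile(S[:,0],[5,95]))
    print('y extent',np.percentile(P[:,1],[1,99]))
E
python3 meas.py lift1
```

```text
t: 5.2
ee_pos: [611.7, -38.6, 95.3]
orientation: [-3.131, 0.262, -0.002]
ft_force: [0.3, -0.4, -6.0]
width: 31.5
t 5.2 tcp [611.685 -38.561  95.29 ] target [611.209 -38.539  94.   ] q [-0.082  0.569  1.733  0.     0.838  0.085] w 31.460906674227367 F [ 0.296 -0.427 -5.993]
shift cm in tool now [-0.047  0.006  0.129] turn [-0.006 -0.06   0.079] ; x,z axes [ 0.986 -0.166  0.001] [ 0.001 -0.    -1.   ]
score 0.69
-135 228 crest x,z 72.61619922532017 129.84488378030088 xmax [63.3 87. ]
-105 220 crest x,z 72.52423954786511 130.00391915758104 xmax [62.4 86.9]
-75 216 crest x,z 72.84813199643325 129.81573903386928 xmax [61.1 86.8]
-45 193 crest x,z 73.42085883891679 130.20505636010947 xmax [64.9 87.4]
-15 72 crest x,z 73.6365491905485 129.7413434477379 xmax [66.  87.1]
75 137 crest x,z 71.87694303390798 130.08633022483912 xmax [63.5 86.2]
105 170 crest x,z 72.52861923192468 130.10677481729482 xmax [63.1 86.8]
135 144 crest x,z 73.10060124675846 129.75898971505123 xmax [62.2 86.6]
y extent [-174.1  168.4]
```

View pics/lift1.png

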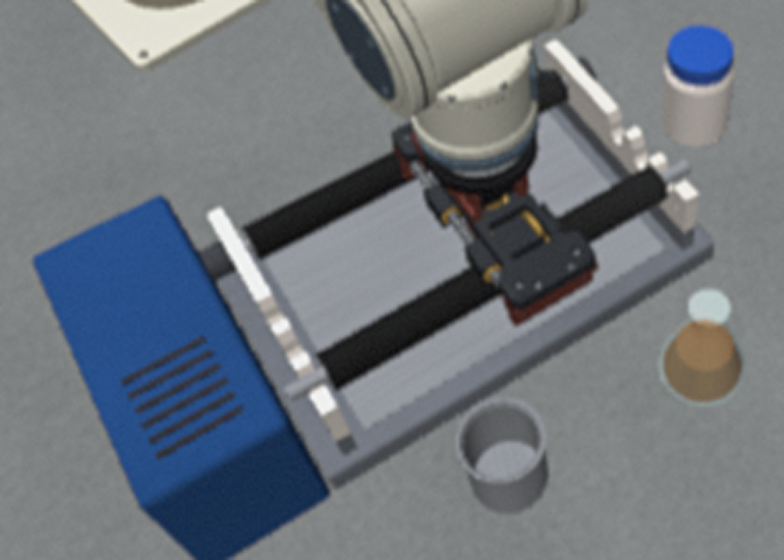

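The roller is level: crest z is 130 ±0.2 along its whole length, and both shafts, at (300,385) and (677,172), are rising together. I'll raise it clear and cross 70 mm.

```bash
python3 -m inch '[{"tx":0,"ty":0,"tz":-0.8,"ax":0,"ay":0,"az":0,"jaw":0.2},{"tx":0,"ty":0,"tz":-1,"ax":0,"ay":0,"az":0,"jaw":0.2},{"tx":0,"ty":0,"tz":-0.8,"ax":0,"ay":0,"az":0,"jaw":0.2},{"tx":0,"ty":0,"tz":0,"ax":0,"ay":0,"az":0,"jaw":0.2},{"tx":-0.6,"ty":0,"tz":0,"ax":0,"ay":0,"az":0,"jaw":0.2},{"tx":-1.3,"ty":0,"tz":0,"ax":0,"ay":0,"az":0,"jaw":0.2},{"tx":-1.6,"ty":0,"tz":0,"ax":0,"ay":0,"az":0,"jaw":0.2},{"tx":-1.6,"ty":0,"tz":0,"ax":0,"ay":0,"az":0,"jaw":0.2},{"tx":-1.3,"ty":0,"tz":0,"ax":0,"ay":0,"az":0,"jaw":0.2},{"tx":-0.6,"ty":0,"tz":0,"ax":0,"ay":0,"az":0,"jaw":0.2},{"tx":0,"ty":0,"tz":0,"ax":0,"ay":0,"az":0,"jaw":0.2},{"tx":0,"ty":0,"tz":0,"ax":0,"ay":0,"az":0,"jaw":0.2}]' ;  python3 go.py 0 0 95; python3 meas.py over1
```

```text
t: 6.8
ee_pos: [543.0, -27.0, 120.9]
orientation: [-3.131, 0.262, -0.002]
ft_force: [0.4, -0.3, -6.4]
width: 31.2
t 6.8 tcp [542.98  -26.978 120.864] target [542.2 -26.8  95. ] q [-0.072  0.448  1.88   0.     0.813  0.096] w 31.22010091775734 F [ 0.388 -0.308 -6.352]
shift cm in tool now [-0.083 -0.004  2.586] turn [-0.007 -0.057  0.078] ; x,z axes [ 0.986 -0.166  0.001] [ 0.001 -0.    -1.   ]
score 0.8
-135 254 crest x,z 3.8595073104171855 155.2467751895496 xmax [-45.5  17.5]
-105 225 crest x,z 2.863076464149568 155.372333010102 xmax [-7.1 17.4]
-75 217 crest x,z 2.389066638466067 155.20123023454656 xmax [-7.3 17.8]
-45 216 crest x,z 3.672932422833817 155.62835837924365 xmax [-7.8 17.6]
-15 89 crest x,z 6.69689468352194 154.90027866198014 xmax [-3.3 17.5]
75 144 crest x,z 2.071659875101349 155.26704153324374 xmax [-5.8 17.2]
105 177 crest x,z 2.7745502354280935 155.54035870750172 xmax [-8.8 17.4]
135 164 crest x,z 3.419560284554923 155.11154605131892 xmax [-45.8  17.5]
y extent [-176.2  173.8]
```

View pics/over1.png

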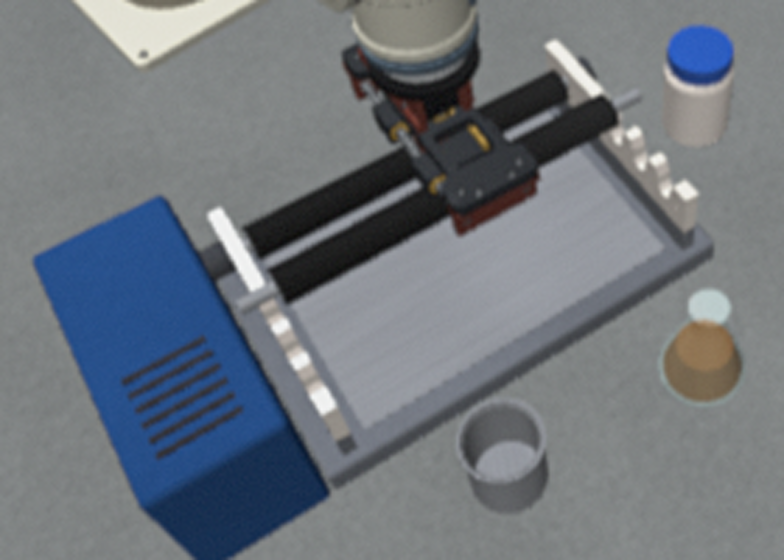

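The roller is level and sits above the innermost slots, with shafts at (258,298) and (628,98). I'll lower it in two stages.

```bash
python3 -m inch '[{"tx":-0.05,"ty":0,"tz":0.8,"ax":0,"ay":0,"az":0,"jaw":0.2},{"tx":0,"ty":0,"tz":0.9,"ax":0,"ay":0,"az":0,"jaw":0.2},{"tx":0,"ty":0,"tz":0.6,"ax":0,"ay":0,"az":0,"jaw":0.2},{"tx":0,"ty":0,"tz":0.5,"ax":0,"ay":0,"az":0,"jaw":0.2},{"tx":0,"ty":0,"tz":0,"ax":0,"ay":0,"az":0,"jaw":0.2}]' ;  python3 go.py 0 0 77
```

```text
t: 7.52
ee_pos: [541.5, -26.8, 92.1]
orientation: [3.131, -0.262, -0.002]
ft_force: [-0.2, 0.3, -5.9]
width: 31.6
t 7.525 tcp [541.482 -26.816  92.146] target [542.2 -26.8  77. ] q [-0.071  0.494  1.894 -0.     0.755  0.096] w 31.63101323852828 F [-0.19   0.285 -5.916]
shift cm in tool now [ 0.072 -0.014  1.515] turn [0.006 0.056 0.079] ; x,z axes [ 0.986 -0.166 -0.001] [-0.001  0.    -1.   ]
```

```bash
python3 -m inch '[{"tx":0.04,"ty":0,"tz":0.5,"ax":0,"ay":0,"az":0,"jaw":0.2},{"tx":0,"ty":0,"tz":0.5,"ax":0,"ay":0,"az":0,"jaw":0.2},{"tx":0,"ty":0,"tz":0.3,"ax":0,"ay":0,"az":0,"jaw":0.2},{"tx":0,"ty":0,"tz":0.2,"ax":0,"ay":0,"az":0,"jaw":0.2},{"tx":0,"ty":0,"tz":0,"ax":0,"ay":0,"az":0,"jaw":0.2}]' ;  python3 go.py 0 0 77; python3 meas.py down1
```

```text
t: 8.15
ee_pos: [542.1, -26.9, 77.5]
orientation: [3.131, -0.262, -0.0]
ft_force: [-0.2, -0.5, -6.1]
width: 31.3
t 8.15 tcp [542.088 -26.876  77.533] target [542.2 -26.8  77. ] q [-0.071  0.519  1.898  0.     0.725  0.096] w 31.329025406769713 F [-0.167 -0.504 -6.054]
shift cm in tool now [ 0.01  -0.009  0.053] turn [0.001 0.017 0.08 ] ; x,z axes [ 0.986 -0.166 -0.   ] [-0.  0. -1.]
score 0.72
75 147 crest x,z 185.49482432822697 37.624740135193235 xmax [170.8 206. ]
105 585 crest x,z 188.69067809829517 103.58362475149828 xmax [170.8 217. ]
135 149 crest x,z 186.83133742529733 103.74367778733449 xmax [176.9 217.1]
y extent [ 80.  155.2]
```

```bash
python3 -m inch '[{"tx":0,"ty":0,"tz":0.07,"ax":0,"ay":0,"az":0,"jaw":0.2},{"tx":0,"ty":0,"tz":0.05,"ax":0,"ay":0,"az":0,"jaw":0.2},{"tx":0,"ty":0,"tz":0,"ax":0,"ay":0,"az":0,"jaw":0.2}]' ;  python3 go.py 0 0 77
```

```text
t: 8.62
ee_pos: [542.4, -26.9, 76.9]
orientation: [-3.131, 0.262, -0.001]
ft_force: [-2.6, 0.3, 0.8]
width: 31.4
t 8.625 tcp [542.351 -26.902  76.897] target [542.2 -26.8  77. ] q [-0.071  0.52   1.898  0.     0.724  0.096] w 31.421076797618166 F [-2.58   0.305  0.808]
shift cm in tool now [-0.017 -0.007 -0.01 ] turn [-0.002 -0.023  0.08 ] ; x,z axes [ 0.986 -0.166  0.   ] [ 0. -0. -1.]
```

View pics/down1.png

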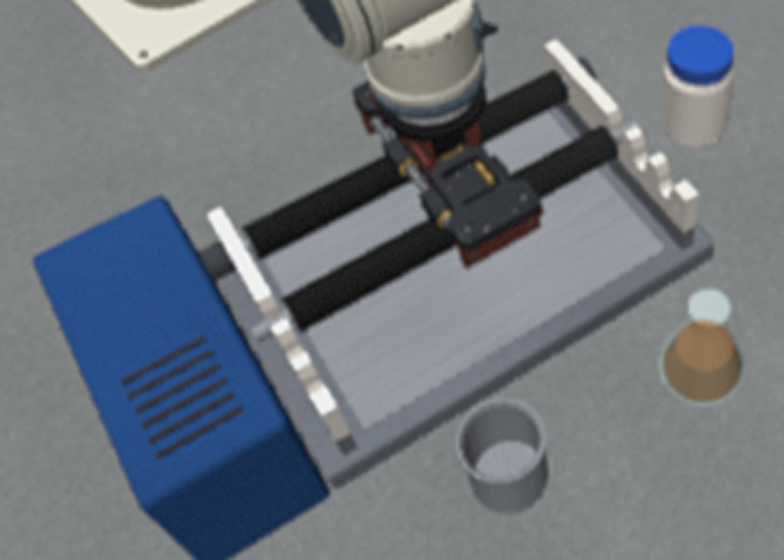

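Both shafts are down in the innermost slots, at (265,330) and (620,130). The weight came off at the same TCP height as the original grip (76.9). I'll release and retreat upward.

```bash
python3 -m inch '[{"tx":0,"ty":0,"tz":0,"ax":0,"ay":0,"az":0,"jaw":0.45},{"tx":0,"ty":0,"tz":0,"ax":0,"ay":0,"az":0,"jaw":0.6},{"tx":0,"ty":0,"tz":0,"ax":0,"ay":0,"az":0,"jaw":0.6},{"tx":0,"ty":0,"tz":0,"ax":0,"ay":0,"az":0,"jaw":0.6},{"tx":0,"ty":0,"tz":-1,"ax":0,"ay":0,"az":0,"jaw":0.6},{"tx":0,"ty":0,"tz":-2,"ax":0,"ay":0,"az":0,"jaw":0.6},{"tx":0,"ty":0,"tz":-4,"ax":0,"ay":0,"az":0,"jaw":0.6},{"tx":0,"ty":0,"tz":-5,"ax":0,"ay":0,"az":0,"jaw":0.6},{"tx":0,"ty":0,"tz":-5,"ax":0,"ay":0,"az":0,"jaw":0.6},{"tx":0,"ty":0,"tz":-3,"ax":0,"ay":0,"az":0,"jaw":0.6},{"tx":0,"ty":0,"tz":0,"ax":0,"ay":0,"az":0,"jaw":0.6},{"tx":0,"ty":0,"tz":0,"ax":0,"ay":0,"az":0,"jaw":0.6}]' ; python3 meas.py end1
```

```text
t: 10.12
ee_pos: [541.5, -26.8, 275.7]
orientation: [3.131, -0.262, -0.002]
ft_force: [-0.4, 0.1, 0.0]
width: 52.4
score 0.85
-135 204 crest x,z 2.619160838362436 111.32382323463875 xmax [-7.3 16.9]
-105 196 crest x,z 1.9227654391461182 111.86669651391524 xmax [-6.2 16.8]
-75 178 crest x,z 1.9876853147691536 111.76069513449438 xmax [-4.3 17.2]
-45 179 crest x,z 2.0793317861157794 111.61833865086845 xmax [-6.1 16.8]
-15 174 crest x,z 2.2726238842945774 111.31497885626186 xmax [-7.3 16.8]
15 173 crest x,z 2.742516958235984 111.02637696620408 xmax [-6.4 16.8]
45 171 crest x,z 1.9366901859174501 111.51816407955249 xmax [-7.2 16.7]
75 169 crest x,z 2.1406486179749713 111.142061656409 xmax [-7.6 16.7]
105 150 crest x,z 0.9855143083814858 111.32410387828494 xmax [-5.6 16.7]
135 135 crest x,z 2.335845432261003 111.14897827549704 xmax [-4.5 16.7]
y extent [-168.8  146.9]
```

View pics/end1.png

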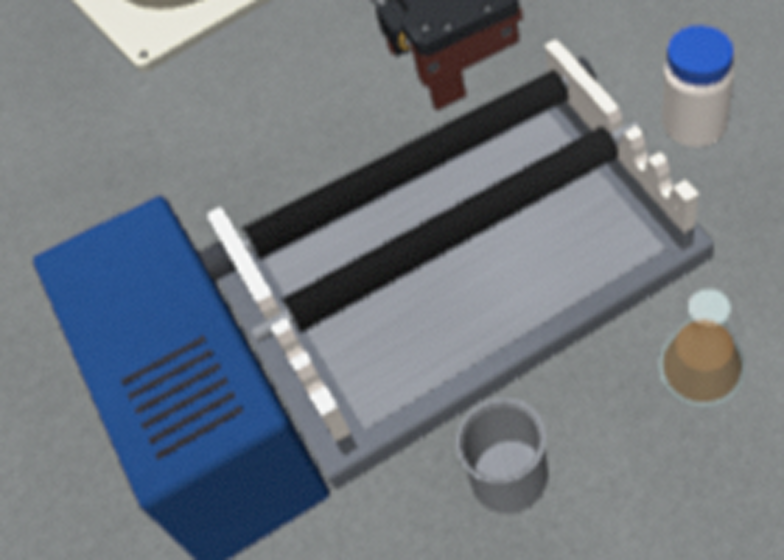

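The roller lies level in the innermost slots. Its crest is at z ≈ 111.4, so the axis is at about 95. The gripper is clear and nothing else has moved.

```bash
python3 -c "
from workcell import ctrl; print(ctrl.close_job())"
```

```text
the job is handed in; nothing more can be done
None
```

I moved the loose roller from the outermost slots to the innermost pair and handed the job in at about 10 s of the 37 s allowed. `close_job` gives no verdict, so the result rests on my own checks.

- **Lift:** I gripped the roller at its middle and lifted it straight up. The crest height was the same along the whole length to within about 0.5 mm, both part-way up and when fully clear.
- **Placing:** I crossed 70 mm and lowered it until its weight came off the wrist, at the same tool height (76.9 mm) as the original grip. Then I opened the jaws and raised the gripper about 20 cm.
- **Final check:** The crest is at about 111.4 mm along the whole length, so the axis is at about 95 mm, fully down. The wrist force is near zero, and the jar, flask and beaker look unmoved in the picture.

**Checks that disagreed:**
- The camera reads the crest about 2 mm to the outer side of the inner-slot line. That is the same kind of bias it showed before the move (2–3 mm), and it is within the stated calibration error.
- One network call during the lowering reported the flask as the roller. I ignored it and went by the picture and the wrist force instead.

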